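# Square the marking pallet and sort the nested cups into its lanes

### The arm

A 6-joint arm with a two-finger parallel gripper is mounted at the origin on the work surface. World frame = base frame: x ahead of the robot, y to its left, z up, the work surface at z = 0. Lengths are in mm, angles in rad, forces in N, time in s.
With the tool pointing down it reaches from about 400 to 925 mm from the base axis. Payload 12.5 kg.
Tool frame: the origin (TCP) lies at the very end of the fingers, on their centre line; the grasp point (between the pads) lies 19 mm behind it; z points along the fingers, y is the line along which they close (so a half turn about z gives the same grasp; the last joint's range is limited). The gripper opens to 95 mm and grips with 3 to 60 N. Pads are 20 mm wide; open, the fingers measure 119 mm over their backs; the gripper's body (75 mm by 180 mm) begins 59 mm behind the grasp point.
Start: joints at [1.03, 0.491, 1.559, -0, 1.092, -0.106], TCP at [263.254, 566.872, 214.661] pointing down, gripper open.
Joint ranges: [-3.1, 3.1], [-0.84, 2.19], [0.05, 2.79], [-1.13, 4.28], [0.06, 2.93], [-2.69, 2.69]. Speed limits (rad/s): [2.22, 2.22, 2.79, 3.14, 3.14, 3.14].

### API

Orientations are given as [roll, pitch, yaw] about the fixed x, y, z axes, in that order (R = Rz(yaw) Ry(pitch) Rx(roll)).
In Python, from cell import env gives the robot as it stands.
- The arm moves only by the shell command python3 steer.py 'ROWS'. ROWS is a JSON list of rows, 1 to 5 of them, each of 5 numbers: dx, dy, dz in mm, then a turn about the tool's z in rad, then the opening from 0.0 (shut) to 1.0 (fully open); each row is the pose to reach, as a shift and turn from the pose commanded when the command began, along the tool's axes at that moment; what a row does not reach only later rows make up. A row lasts 1/12 s, in which the tool goes at most 41.7 mm and 0.125 rad, less where a joint would pass 70% of its speed; a pose out of reach is approached as far as the arm can. The fingers move at their own pace and stop on an object; the grip force is fixed at half the most. Time passes only in rows, so rows that do not move let the fingers close. It prints the time, the measured TCP pose, the force, the opening and the grip force at its end.
- env.state(): the state, without advancing time (a new reading comes with each control period).
- env.read_camera(name): name is "scene" or "side" or "wrist"; returns (picture, depth): 420x560x3 uint8, red, green, blue; 420x560 float32, mm along the optical axis (not along the pixel's ray), 0 where there is no reading.
- env.camera_info(name): a dict with "vertical_fov" (degrees; the focal length in pixels is half the picture's height over the tangent of half this angle, whatever the lens; pixels are square), "cx", "cy" (the principal point, pixels), "dist_coeffs" ([k1, k2, p1, p2, k3] as OpenCV has them; the pictures are not rectified), "origin" and "attitude" of the camera in the world. Camera axes: x right, y down, z forward; pixel columns grow to the right and rows downward; lengths in mm; the calibration is good to about 2 mm. A picture is of the moment at which its call begins: read the wrist's pose just before it. camera_info takes no time and is no camera call; for the wrist camera it gives the pose at the moment of the call.
- env.job_done(): hands the job in; it is judged then, once.
The state is a dict: "t": time; "joints": joint angles; "qvel": joint speeds; "tau": joint torques, N m; "eef_pos": TCP position; "tcp_rot": TCP orientation; "ft_force": force on the tool from outside, world axes, zero at the start; "moment": the same for the moment, N m; "opening": opening from 0.0 (shut) to 1.0 (fully open); "grip_force": force on a finger pad.
Only numpy, scipy, OpenCV 4.12 (cv2) and the standard library are available. Lean on these libraries where they do the work, as an engineer would, in place of code of your own. Each camera call takes 0.05 s, during which the arm holds its last target. There are 200 camera calls.

### The job

Push the empty green pallet square and flush into the corner of the marking machine's two fences. Then pull the nested cups apart and stand every cup upright on the floor of the pallet lane for its size, large in the wide lane, medium in the middle one and small in the narrow one, with the pallet still home in the corner at the end. Leave the vase and the hand tools where they lie.

Things in the scene. Friction and masses are not known exactly. Their poses are not given: they have to be found in the camera images.
- bed: the marking machine's slotted aluminium table, fixed to the bench: 310 x 345 mm, top 14 mm above the bench. Far fence along its y axis, face at x = +115 mm; right fence along its x axis, face at y = -145 mm; both steel, 22 mm high above the table, 14 mm thick. Origin on the bench. The machine's column and blue head (to 280 mm up) stand on the right at x +25 to +160, y -485 to -165 mm
- fence_corner (a point): the inside corner where the faces of the two fences meet, at the height of the table's top; axes as bed (+x points into the far fence, -y into the right fence)
- pallet: loose green pallet, about 0.5 kg, 204 mm along its x and 262 mm along its y, 20 mm high; it slides on the table. Wooden strips 6 mm wide and 8 mm high edge it and divide it into three lanes along its y axis, 250 mm long, floors 12 mm above the underside. Its +x side belongs against the far fence, its -y side against the right fence. Origin at the centre of the underside
- pallet_corner (a point): the pallet's far right lower corner (pallet x = +102, y = -131 mm, underside), which belongs in the fence corner
- lane_large (a point): middle of the floor of the wide lane (pallet x = +61 mm), 70 mm wide, beside the far fence; axes as pallet, y along the lane
- lane_medium (a point): middle of the floor of the middle lane (pallet x = -10 mm), 60 mm wide; axes as pallet, y along the lane
- lane_small (a point): middle of the floor of the narrow lane (pallet x = -71 mm), 50 mm wide, nearest the robot; axes as pallet, y along the lane
- large1: large brass footed cup 1, 62 mm high, rim 66 mm and foot 48 mm across; above a narrow stem, from 20 mm up, a bowl with 3 mm walls, 60 mm across at its base and 66 at the rim, inner floor at 26 mm. 300 g or so. Origin at the centre of the underside, z towards the mouth. It stands on the bench at first, with a medium cup standing in it
- large2: large brass footed cup 2, 62 mm high, rim 66 mm and foot 48 mm across; above a narrow stem, from 20 mm up, a bowl with 3 mm walls, 60 mm across at its base and 66 at the rim, inner floor at 26 mm. 300 g or so. Origin at the centre of the underside, z towards the mouth. It stands on the bench at first, with a medium cup standing in it
- medium1: medium copper-coloured footed cup 1, 58 mm high, rim 55 mm and foot 40 mm across; above a narrow stem, from 18 mm up, a bowl with 3 mm walls, 49 mm across at its base and 55 at the rim, inner floor at 24 mm. 220 g or so. Origin at the centre of the underside, z towards the mouth. It stands at first on the inner floor of large cup 1 and rises 22 mm above its rim
- medium2: medium copper-coloured footed cup 2, 58 mm high, rim 55 mm and foot 40 mm across; above a narrow stem, from 18 mm up, a bowl with 3 mm walls, 49 mm across at its base and 55 at the rim, inner floor at 24 mm. 220 g or so. Origin at the centre of the underside, z towards the mouth. It stands at first on the inner floor of large cup 2 and rises 22 mm above its rim
- medium3: medium copper-coloured footed cup 3, 58 mm high, rim 55 mm and foot 40 mm across; above a narrow stem, from 18 mm up, a bowl with 3 mm walls, 49 mm across at its base and 55 at the rim, inner floor at 24 mm. 220 g or so. Origin at the centre of the underside, z towards the mouth. It stands on the bench at first
- small1: small silver-coloured footed cup 1, 54 mm high, rim 44 mm and foot 32 mm across; above a narrow stem, from 18 mm up, a bowl with 3 mm walls, 38 mm across at its base and 44 at the rim, inner floor at 24 mm. 150 g or so. Origin at the centre of the underside, z towards the mouth. It stands at first on the inner floor of medium cup 1 and rises 20 mm above its rim; it may be absent
- small2: small silver-coloured footed cup 2, 54 mm high, rim 44 mm and foot 32 mm across; above a narrow stem, from 18 mm up, a bowl with 3 mm walls, 38 mm across at its base and 44 at the rim, inner floor at 24 mm. 150 g or so. Origin at the centre of the underside, z towards the mouth. It stands at first on the inner floor of medium cup 2 and rises 20 mm above its rim; it may be absent
- small3: small silver-coloured footed cup 3, 54 mm high, rim 44 mm and foot 32 mm across; above a narrow stem, from 18 mm up, a bowl with 3 mm walls, 38 mm across at its base and 44 at the rim, inner floor at 24 mm. 150 g or so. Origin at the centre of the underside, z towards the mouth. It stands at first on the inner floor of medium cup 3 and rises 20 mm above its rim; it may be absent
- hammer: a hammer, 270 mm long, lying on the bench; to be left where it is
- punch1: a steel chasing punch, 110 x 10 mm, lying on the bench; to be left where it is
- punch2: another such punch; to be left where it is
- brush: a bench brush, 200 mm long, lying on the bench; to be left where it is
- pliers: red-handled pliers, 160 mm long, lying on the bench; to be left where it is
- vase: a finished brass vase, 165 mm high and 90 mm across; to be left where it is. Origin at its underside

How it is judged (in metres and radians):
On the way:
1. the pallet, still empty, is square and flush in the fence corner (x of pallet_corner in the frame of fence_corner above -0.003 m and y of pallet_corner in the frame of fence_corner below 0.003 m and z of pallet_corner in the frame of fence_corner below 0.004 m and angle between the x axis of pallet and the x axis of bed, either way round below 0.02 rad and angle between pallet's own z axis and vertical below 0.03 rad and horizontal distance between each of large1, large2, medium1, medium2, medium3, small1, small2, small3 and pallet above 0.17 m), for 0.2 s.
At the end, for the whole second after the job is handed in: The pallet lies flat with its corner within 3 mm of both fences and square to them within 0.02 rad; every cup present stands upright (within 0.08 rad) and at rest on the floor of its own lane (within 15 mm of the lane's centre line and 115 mm either way along it) (x of pallet_corner in the frame of fence_corner above -0.003 m and y of pallet_corner in the frame of fence_corner below 0.003 m and z of pallet_corner in the frame of fence_corner below 0.004 m and angle between the x axis of pallet and the x axis of bed, either way round below 0.02 rad and angle between pallet's own z axis and vertical below 0.03 rad and linear speed of pallet below 0.01 m/s and x of large1 in the frame of pallet between 0.046 and 0.076 m and y of large1 in the frame of pallet between -0.115 and 0.115 m and z of large1 in the frame of pallet between 0.008 and 0.016 m and angle between each of large1, large2, medium1, medium2, medium3, small1, small2, small3's own z axis and vertical below 0.08 rad and linear speed of each of large1, large2, medium1, medium2, medium3, small1, small2, small3 below 0.02 m/s and x of large2 in the frame of pallet between 0.046 and 0.076 m and y of large2 in the frame of pallet between -0.115 and 0.115 m and z of large2 in the frame of pallet between 0.008 and 0.016 m and x of medium1 in the frame of pallet between -0.025 and 0.005 m and y of medium1 in the frame of pallet between -0.115 and 0.115 m and z of medium1 in the frame of pallet between 0.008 and 0.016 m and x of medium2 in the frame of pallet between -0.025 and 0.005 m and y of medium2 in the frame of pallet between -0.115 and 0.115 m and z of medium2 in the frame of pallet between 0.008 and 0.016 m and x of medium3 in the frame of pallet between -0.025 and 0.005 m and y of medium3 in the frame of pallet between -0.115 and 0.115 m and z of medium3 in the frame of pallet between 0.008 and 0.016 m and x of small1 in the frame of pallet between -0.086 and -0.056 m and y of small1 in the frame of pallet between -0.115 and 0.115 m and z of small1 in the frame of pallet between 0.008 and 0.016 m and x of small2 in the frame of pallet between -0.086 and -0.056 m and y of small2 in the frame of pallet between -0.115 and 0.115 m and z of small2 in the frame of pallet between 0.008 and 0.016 m and x of small3 in the frame of pallet between -0.086 and -0.056 m and y of small3 in the frame of pallet between -0.115 and 0.115 m and z of small3 in the frame of pallet between 0.008 and 0.016 m); the robot touches nothing.
It fails at once if the vase or one of the hand tools (hammer, punches, brush, pliers) is moved more than 30 mm (distance of any of hammer, punch1, punch2, brush, pliers, vase from where it was at the start of the episode above 0.03 m).
Of small1, small2, small3 only 1 to 3 are there at a start; the rules pass over those that are not, and their reading is None.
At some moment in a run one of large1, large2, medium3 may be knocked a few centimetres aside while the robot is not near it.
Once in a run the grip may slacken for a moment while it holds something.
It also fails if it takes over 210 s, if anything falls off the work surface, if the arm or the gripper's body presses on something with over 40 N, if the wrist force passes 120 N, or if a joint passes its speed limit or range.

## Working session

There is one attempt and no reset: what is moved stays moved. The work goes in short steps, Python scripts to look and compute and a shell command to move; the robot and the scene stay as the last step left them, time stands still between calls to the robot, and variables do not carry over. Pictures are saved under pics/ and viewed, at most 14 in all, crops included, and the job is handed in when it is done.

```bash
ls; mkdir -p pics
python3 - <<'E'
from cell import env
import cv2
print(env.state())
for n in("scene","side","wrist"):
    print(n,env.camera_info(n))
    p,d=env.read_camera(n)
    cv2.imwrite(f"pics/{n}0.png",p[:,:,::-1])
E
```

```text
cell.py
pics
steer.py
{'t': 0.0, 'joints': array([ 1.03039174e+00,  4.91583973e-01,  1.55946370e+00, -2.24094735e-06,
        1.09169636e+00, -1.05563053e-01]), 'qvel': array([ 0.00094602,  0.00064349,  0.00087858, -0.00036388,  0.00023864,
        0.00174854]), 'tau': array([ 2.24584757e-03, -6.12649870e+01, -2.58187616e+01,  6.93263789e-02,
        4.81950038e-02, -1.00560819e-04]), 'eef_pos': array([263.12139344, 566.63918853, 214.04167563]), 'tcp_rot': array([-3.14044747e+00, -1.19341136e-04,  2.70675208e+00]), 'ft_force': array([0.6602178 , 0.15320878, 0.70272686]), 'moment': array([-0.01437525, -0.04099396, -0.02747402]), 'grip_force': 0.0, 'opening': 1.000231950084917}
scene {'vertical_fov': 47.64445374608616, 'cx': 285.26385218600706, 'cy': 210.74774662180056, 'dist_coeffs': array([-0.10077466,  0.        ,  0.        ,  0.        ,  0.        ]), 'origin': array([1137.59549195,  894.83723599, 1246.79763228]), 'attitude': array([-2.42774084, -0.01221065,  2.55945721])}
side {'vertical_fov': 47.44018084748009, 'cx': 289.4114296972854, 'cy': 215.35818418966372, 'dist_coeffs': array([-0.11766073,  0.        ,  0.        ,  0.        ,  0.        ]), 'origin': array([ 413.83220087, 1314.5068587 ,  868.31496208]), 'attitude': array([-2.15038906, -0.01905075, -3.00280387])}
wrist {'vertical_fov': 67.5697936686529, 'cx': 278.25825866191127, 'cy': 207.98978969285625, 'dist_coeffs': array([-0.00852167,  0.        ,  0.        ,  0.        ,  0.        ]), 'origin': array([198.90488751, 595.71499416, 383.39275371]), 'attitude': array([2.88394929e+00, 9.61765103e-04, 1.13633272e+00])}
```
View pics/scene0.png

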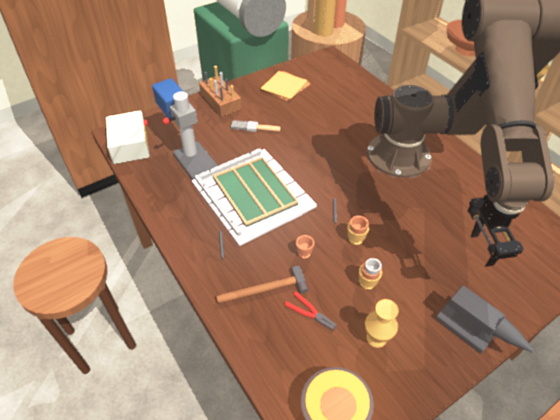

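View pics/side0.png

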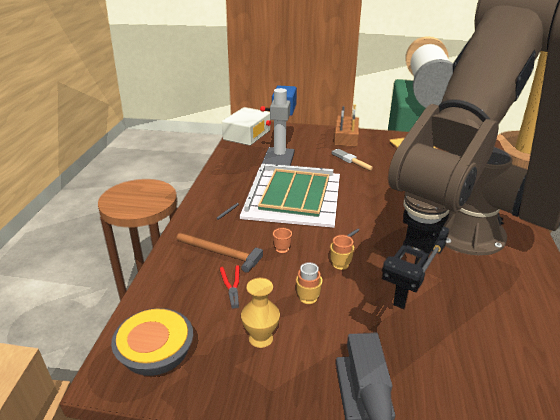

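View pics/wrist0.png

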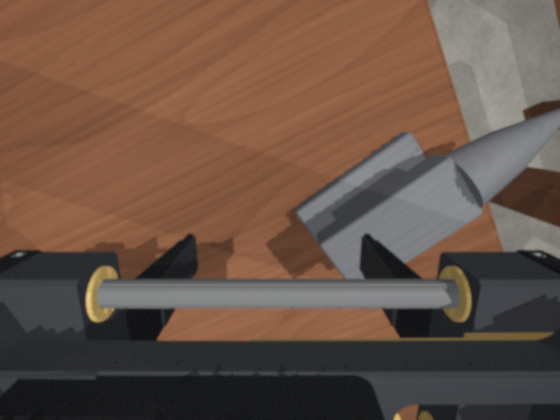

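The scene view shows the bed with the green pallet around (255,188). A large cup holding a medium stands at (358,230), a full stack of three at (370,272), and a lone medium at (305,246). The vase is at (381,325) and the hammer head at (300,278). The side view agrees. The wrist view shows only the anvil.

Create h.py:
```python
import numpy as np, cv2
from cell import env
from scipy.spatial.transform import Rotation as R
def K(ci): 
    f=210/np.tan(np.radians(ci["vertical_fov"]/2)); return np.array([[f,0,ci["cx"]],[0,f,ci["cy"]],[0,0,1]])
def rays(ci,uv):
    n=cv2.undistortPoints(np.float64(uv).reshape(-1,1,2),K(ci),ci["dist_coeffs"])[:,0]
    return R.from_euler('xyz',ci["attitude"]).apply(np.c_[n,np.ones(len(n))])
def onplane(ci,uv,z):
    r=rays(ci,uv); return ci["origin"]+r*((z-ci["origin"][2])/r[:,2])[:,None]
def cloud(ci,d):
    v,u=np.mgrid[:420,:560]; r=rays(ci,np.c_[u.ravel(),v.ravel()])
    return (ci["origin"]+r*d.reshape(-1,1)).reshape(420,560,3)
def tri(c1,uv1,c2,uv2):
    r1=rays(c1,[uv1])[0]; r2=rays(c2,[uv2])[0]
    s=np.linalg.lstsq(np.c_[r1,-r2],c2["origin"]-c1["origin"],rcond=None)[0]
    a=c1["origin"]+s[0]*r1; b=c2["origin"]+s[1]*r2
    return (a+b)/2,np.linalg.norm(a-b)
def project(ci,X):
    Rm=R.from_euler('xyz',ci["attitude"]).inv(); c=Rm.apply(np.atleast_2d(X)-ci["origin"])
    return cv2.projectPoints(c.reshape(-1,1,3),np.zeros(3),np.zeros(3),K(ci),ci["dist_coeffs"])[0][:,0]
def shot(n,f=None):
    ci=env.camera_info(n); p,d=env.read_camera(n)
    if f: cv2.imwrite(f,p[:,:,::-1])
    return ci,p,d
def totool(v):
    return R.from_euler('xyz',env.state()["tcp_rot"]).inv().apply(v)
```

Run:
```python
from h import *
np.set_printoptions(precision=1,suppress=True)
ci=env.camera_info("scene")
for nm,uv,z in [("bed",[(193,190),(258,150),(315,203),(240,237)],14),("pallet",[(213,185),(262,156),(297,195),(247,222)],34),("L1",[(358,226)],80),("L2",[(372,268)],100),("m3",[(305,241)],58),("vase",[(378,343)],0),("hammer",[(300,278),(218,298)],0),("pliers",[(333,325),(287,306)],0),("punch",[(222,232),(222,257),(335,200),(336,222)],0)]:
    print(nm,onplane(ci,uv,z)[:,:2].tolist() and np.round(onplane(ci,uv,z)[:,:2]).tolist())
ci,p,d=shot("scene"); P=cloud(ci,d)
for uv in [(255,188),(300,203),(358,226),(372,268),(305,241)]: print(uv,P[uv[1],uv[0]])
```

```text
bed [[761.0, -249.0], [456.0, -305.0], [431.0, 37.0], [725.0, 26.0]]
pallet [[696.0, -214.0], [472.0, -249.0], [473.0, -13.0], [681.0, -2.0]]
L1 [[411.0, 237.0]]
L2 [[489.0, 393.0]]
m3 [[576.0, 181.0]]
vase [[583.0, 556.0]]
hammer [[644.0, 256.0], [891.0, 181.0]]
pliers [[655.0, 441.0], [732.0, 316.0]]
punch [[760.0, -35.0], [809.0, 55.0], [355.0, 54.0], [413.0, 137.0]]
(255, 188) [ 574.6 -128.5   24.7]
(300, 203) [475.8   9.9  15.3]
(358, 226) [395.1 222.3  54.5]
(372, 268) [473.8 381.9  74. ]
(305, 241) [564.6 166.3  33.5]
```

```bash
cat >> h.py <<'E'
def plan(target,yaw=None):
    "print tool-axes shift (dx,dy,dz) and turn to reach target TCP/yaw"
    s=env.state(); v=totool(np.array(target)-s["eef_pos"]); t=0
    if yaw is not None: t=-((yaw-s["tcp_rot"][2]+np.pi)%(2*np.pi)-np.pi)
    n=max(np.linalg.norm(v)/41,abs(t)/.125); print("shift",np.round(v,1),"turn",round(t,3),"rows",round(n,1),"t",s["t"])
E
python3 - <<'E'
from h import *
np.set_printoptions(precision=2,suppress=True)
ci=env.camera_info("wrist");s=env.state()
T=R.from_euler('xyz',s["tcp_rot"]); C=R.from_euler('xyz',ci["attitude"])
print("cam axes in tool\n",(T.inv()*C).as_matrix(),T.inv().apply(ci["origin"]-s["eef_pos"]))
plan([480,-60,350],np.pi/2)
E
```

```text
cam axes in tool
 [[ 0.   -0.97 -0.25]
 [ 1.    0.    0.  ]
 [-0.   -0.25  0.97]] [  70.49   -0.88 -169.26]
shift [-460.6 -477.2 -135.4] turn 1.136 rows 16.5 t 0.2
```

```bash
python3 steer.py '[[-30,-30,-15,0.1,1],[-60,-60,-30,0.2,1],[-90,-90,-45,0.3,1],[-120,-120,-60,0.4,1],[-150,-150,-75,0.5,1]]'
python3 - <<'E'
from h import *
plan([560,-170,350],np.pi/2)
E
```

```text
t: 0.62
eef_pos: [330.8, 380.7, 284.6]
tcp_rot: [-3.141, 0.0, 2.202]
ft_force: [0.4, 0.0, 0.1]
opening: 0.998
grip_force: 0.0
shift [-579.8 -140.1  -65.4] turn 0.632 rows 14.6 t 0.6167
```

```bash
python3 steer.py '[[-39,-9,-4,0,1],[-78,-18,-9,0,1],[-117,-27,-13,0,1],[-156,-37,-18,0,1],[-195,-46,-22,0,1]]' >/dev/null; python3 steer.py '[[-39,-9,-4,0,1],[-78,-18,-9,0,1],[-117,-27,-13,0,1],[-156,-37,-18,0,1],[-195,-46,-22,0,1]]'>/dev/null;  python3 steer.py '[[-38,-9,-4,0.12,1],[-76,-18,-9,0.24,1],[-114,-27,-13,0.36,1],[-152,-37,-18,0.48,1],[-190,-48,-22,0.6,1]]' >/dev/null; python3 steer.py '[[0,0,0,0.03,1],[0,0,0,0.03,1]]'
python3 - <<'E'
from h import *
shot("wrist","pics/w1.png")
E
```

```text
t: 2.03
eef_pos: [562.7, -169.2, 349.2]
tcp_rot: [-3.141, -0.001, 1.573]
ft_force: [-0.1, 0.7, 0.3]
opening: 1.002
grip_force: 0.0
```

View pics/w1.png

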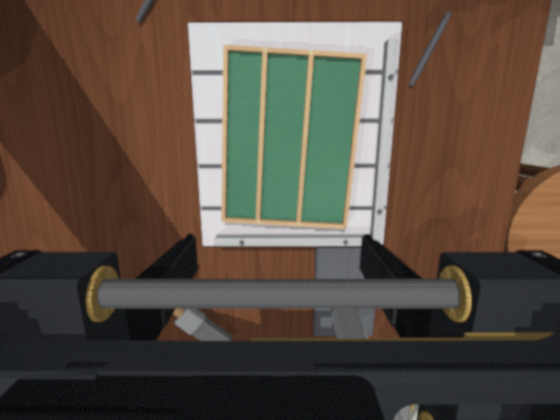

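The wrist view shows the pallet with corners at (225,45), (365,54), (348,228) and (222,220). The far fence runs along column ~385 and the right fence along row ~240. The pallet is turned a few degrees, with gaps to both fences.

Run:
```python
from h import *
np.set_printoptions(precision=1,suppress=True)
ci,p,d=shot("wrist"); P=cloud(ci,d)
hsv=cv2.cvtColor(p,cv2.COLOR_RGB2HSV); roi=np.zeros((420,560),bool); roi[15:245,180:410]=1
def biggest(m):
    m=cv2.morphologyEx((m&roi).astype(np.uint8),cv2.MORPH_OPEN,np.ones((3,3)))
    c=max(cv2.findContours(m,0,2)[0],key=cv2.contourArea); return c[:,0],m
bed=(hsv[...,1]<40)&(hsv[...,2]>100)
sat=(hsv[...,1]>60)
g=(hsv[...,0]>60)&(hsv[...,0]<95)&(hsv[...,1]>90)
c,_=biggest(bed|(sat&(P[...,2]>20))|g)
hull=cv2.convexHull(c); print("bed hull",cv2.approxPolyDP(hull,6,True)[:,0].tolist())
q=onplane(ci,hull[:,0],14)[:,:2].astype(np.float32); r=cv2.minAreaRect(q); print("bed rect",r); 
# green interior at floor z=26 (measured below)
c,m=biggest(g); mm=cv2.morphologyEx(m,cv2.MORPH_CLOSE,np.ones((9,9))); c=max(cv2.findContours(mm,0,2)[0],key=cv2.contourArea)[:,0]
print("floor z depth",np.median(P[...,2][m>0]))
r=cv2.minAreaRect(onplane(ci,c,26)[:,:2].astype(np.float32)); print("green rect",r)
# strips via hue
w=(hsv[...,0]>10)&(hsv[...,0]<25)&(hsv[...,1]>60)&(hsv[...,2]>150)
c,m=biggest(w); r=cv2.minAreaRect(onplane(ci,c,34)[:,:2].astype(np.float32)); print("strip rect",r,cv2.boxPoints(r),"z",np.median(P[...,2][m>0]))
# bed surface z, fences by depth
print("bed z",np.median(P[...,2][bed&roi]))
for z0,z1 in((28,45),):
    f=(P[...,2]>z0)&(P[...,2]<z1)&bed&roi
    ys,xs=np.nonzero(f); print("fence px",len(xs))
    a=P[f]; 
    far=a[(xs>370)&(ys<225)&(ys>50)]; rt=a[(ys>230)&(xs<360)&(xs>225)]
    for n,b,k in(("far",far,0),("right",rt,1)):
        if len(b)<20: print(n,len(b));continue
        vx,vy,x0,y0=cv2.fitLine(b[:,:2].astype(np.float32),cv2.DIST_HUBER,0,.01,.01).ravel(); nn=np.array([-vy,vx]); s=(b[:,:2]-[x0,y0])@nn
        print(n,"dir",np.arctan2(vy,vx),"pt",x0,y0,"spread",np.percentile(s,[3,97]),"n",len(b),"z",np.median(b[:,2]))
```

```text
bed hull [[402, 24], [383, 242], [202, 244], [189, 24]]
bed rect ((586.7120361328125, -123.9554443359375), (310.9093933105469, 340.3482666015625), 0.3338756859302521)
floor z depth 25.233175795793755
green rect ((578.85107421875, -123.61907958984375), (243.96322631835938, 186.51358032226562), 86.8226318359375)
strip rect ((579.30419921875, -124.73594665527344), (261.0006103515625, 204.10238647460938), 86.97174835205078) [[ 470.5 -249.7]
 [ 674.3 -260.4]
 [ 688.1    0.2]
 [ 484.3   11. ]] z 33.052232115711604
bed z 13.541599596984838
fence px 3303
far dir -1.5621117 pt 722.6272 -114.42759 spread [-5.9  7.5] n 1802 z 35.09021847160247
right dir 0.007581608 pt 587.1167 -279.40283 spread [-6.7  4.4] n 1068 z 34.80751225467631
```

```bash
python3 steer.py '[[8,-24,30,-0.12,1],[16,-48,60,-0.24,1],[24,-72,90,-0.36,1],[32,-96,120,-0.48,1],[44,-120,150,-0.6,1]]' >/dev/null;  python3 steer.py '[[0,0,30,-0.12,1],[0,0,60,-0.24,1],[0,0,90,-0.36,1],[0,0,100,-0.48,1],[0,0,110,-0.6,1]]' >/dev/null;  python3 steer.py '[[0,0,0,-0.12,1],[0,0,0,-0.24,1],[0,0,0,-0.36,1],[0,0,0,-0.37,1]]'
python3 - <<'E'
from h import *
plan([440,-122,20],np.pi+.0075)
E
```

```text
t: 3.3
eef_pos: [442.2, -123.0, 90.4]
tcp_rot: [-3.142, 0.0, -3.128]
ft_force: [-1.6, 0.4, 0.7]
opening: 1.0
grip_force: 0.0
shift [ 2.2  1.  70.4] turn 0.006 rows 1.7 t 3.3
```

```bash
python3 steer.py '[[0,0,35,0.006,1],[0,0,62,0.006,1],[0,0,70,0.006,1],[0,0,70,0.006,1]]' ;  python3 steer.py '[[-10,0,0,0,1],[-20,0,0,0,1],[-30,0,0,0,1],[-40,0,0,0,1],[-45,0,0,0,1]]'; python3 steer.py '[[-2,0,0,0,1],[-4,0,0,0,1],[-6,0,0,0,1],[-8,0,0,0,1],[-9,0,0,0,1]]'
```

```text
t: 3.63
eef_pos: [441.5, -123.2, 19.0]
tcp_rot: [3.14, -0.003, 3.14]
ft_force: [-0.1, 0.1, -0.1]
opening: 0.999
grip_force: 0.0
t: 4.05
eef_pos: [489.1, -124.2, 20.9]
tcp_rot: [-3.141, 0.001, 3.141]
ft_force: [-4.6, -0.5, 3.5]
opening: 1.001
grip_force: 2.2
t: 4.47
eef_pos: [496.3, -124.1, 20.1]
tcp_rot: [3.141, -0.0, 3.141]
ft_force: [-4.7, -0.3, 2.8]
opening: 1.0
grip_force: 2.2
```

```bash
for i in 1 2 3; do :; done; python3 steer.py '[[-1,0,0,-0.007,1],[-2,0,0,-0.007,1],[-3,0,0,-0.007,1],[-3,0,0,-0.007,1]]' | sed -n 2,4p; python3 steer.py '[[-1,0,0,0,1],[-2,0,0,0,1],[-2,0,0,0,1]]'| sed -n 2,4p;  python3 steer.py '[[-1,0,0,0,1],[-2,0,0,0,1],[-2,0,0,0,1]]'| sed -n 2,4p
```

```text
eef_pos: [499.6, -124.2, 20.0]
tcp_rot: [-3.142, 0.0, -3.135]
ft_force: [-2.2, -0.2, 2.0]
eef_pos: [500.5, -123.9, 20.0]
tcp_rot: [3.141, -0.002, -3.136]
ft_force: [-7.8, -0.1, 4.6]
eef_pos: [500.7, -123.6, 20.0]
tcp_rot: [3.14, -0.006, -3.136]
ft_force: [-16.1, -2.7, 12.0]
```

```bash
python3 steer.py '[[6,0,0,0,1],[12,0,0,0,1],[12,0,-35,0,1],[12,0,-70,0,1],[12,0,-75,0,1]]' |sed -n 2p; python3 steer.py '[[-25,33,0,0.12,1],[-50,66,0,0.24,1],[-75,99,0,0.36,1],[-100,132,0,0.48,1],[-123,164,0,0.6,1]]' >/dev/null;  python3 steer.py '[[0,0,0,0.12,1],[0,0,0,0.24,1],[0,0,0,0.36,1],[0,0,0,0.48,1],[0,0,0,0.6,1]]' >/dev/null;  python3 steer.py '[[0,0,0,0.12,1],[0,0,0,0.24,1],[0,0,0,0.36,1],[0,0,0,0.37,1]]'
python3 - <<'E'
from h import *
plan([611,40,20],np.pi/2+.0075)
E
```

```text
eef_pos: [493.3, -124.9, 99.3]
t: 6.88
eef_pos: [609.3, 34.7, 94.7]
tcp_rot: [3.141, -0.0, 1.583]
ft_force: [-0.2, -0.3, -0.1]
opening: 0.998
grip_force: 0.0
shift [ 5.2  1.7 74.7] turn 0.004 rows 1.8 t 6.8833
```

```bash
python3 steer.py '[[4,2,35,0.004,1],[4,2,66,0.004,1],[4,2,75,0.004,1],[4,2,75,0.004,1]]' |sed -n 2,4p; python3 steer.py '[[-8,0,0,0,1],[-16,0,0,0,1],[-24,0,0,0,1],[-30,0,0,0,1],[-30,0,0,0,1]]' |sed -n 2,4p;  python3 steer.py '[[-1,0,0,0,1],[-2,0,0,0,1],[-3,0,0,0,1],[-4,0,0,0,1],[-4,0,0,0,1]]' |sed -n 2,4p;python3 steer.py '[[-1,0,0,0,1],[-2,0,0,0,1],[-2,0,0,0,1]]'| sed -n 2,4p
```

```text
eef_pos: [609.9, 38.7, 17.8]
tcp_rot: [-3.138, -0.0, 1.586]
ft_force: [0.9, -0.6, 0.3]
eef_pos: [612.0, 7.1, 21.2]
tcp_rot: [3.14, 0.0, 1.583]
ft_force: [-1.1, -0.6, -0.4]
eef_pos: [611.5, 5.3, 20.4]
tcp_rot: [3.142, -0.001, 1.584]
ft_force: [-0.7, 4.6, 3.9]
eef_pos: [611.4, 3.3, 20.3]
tcp_rot: [-3.141, -0.001, 1.584]
ft_force: [-1.1, 4.2, 3.2]
```

```bash
python3 steer.py '[[-1,0,0,-0.005,1],[-2,0,0,-0.005,1],[-3,0,0,-0.005,1],[-3,0,0,-0.005,1]]' |sed -n 2,4p;python3 steer.py '[[-1,0,0,0,1],[-2,0,0,0,1],[-2,0,0,0,1]]'| sed -n 2,4p;python3 steer.py '[[-1,0,0,0,1],[-2,0,0,0,1],[-2,0,0,0,1]]'| sed -n 2,4p
```

```text
eef_pos: [611.3, 0.3, 20.2]
tcp_rot: [-3.141, -0.001, 1.589]
ft_force: [-2.0, 4.3, 2.3]
eef_pos: [611.4, -0.6, 20.3]
tcp_rot: [-3.141, -0.002, 1.588]
ft_force: [-0.6, 14.0, 5.9]
eef_pos: [611.4, -1.0, 20.3]
tcp_rot: [-3.141, -0.004, 1.586]
ft_force: [0.1, 24.8, 6.0]
```

```bash
python3 steer.py '[[6,0,0,0,1],[12,0,0,0,1],[12,0,-40,0,1],[12,0,-80,0,1],[12,0,-120,0,1]]' >/dev/null; python3 steer.py '[[-20,0,-36,0,1],[-40,0,-72,0,1],[-60,0,-108,0,1],[-80,0,-144,0,1],[-100,0,-180,0,1]]' >/dev/null;  python3 steer.py '[[-40,-15,-15,0.015,1],[-80,-30,-25,0.015,1],[-80,-50,-25,0.015,1],[-80,-50,-25,0.015,1]]'
cat > pal.py <<'E'
from h import *
np.set_printoptions(precision=1,suppress=True)
ci,p,d=shot("wrist","pics/pal.png"); P=cloud(ci,d)
hsv=cv2.cvtColor(p,cv2.COLOR_RGB2HSV); roi=np.zeros((420,560),bool); roi[8:248,180:425]=1
w=(hsv[...,0]>10)&(hsv[...,0]<25)&(hsv[...,1]>60)&(hsv[...,2]>150)&roi&(P[...,2]>20)
c=max(cv2.findContours(cv2.morphologyEx(w.astype(np.uint8),cv2.MORPH_OPEN,np.ones((3,3))),0,2)[0],key=cv2.contourArea)[:,0]
print("px",cv2.approxPolyDP(cv2.convexHull(c),6,True)[:,0].tolist())
r=cv2.minAreaRect(onplane(ci,c,34)[:,:2].astype(np.float32)); print("strip rect",r); print(cv2.boxPoints(r),"z",np.median(P[...,2][w]))
f=(P[...,2]>28)&(P[...,2]<45)&(hsv[...,1]<40)&(hsv[...,2]>90)&roi
X=P[f]
far=X[(X[:,0]>710)&(X[:,1]<30)&(X[:,1]>-250)]; rt=X[(X[:,1]<-265)&(X[:,0]>500)&(X[:,0]<690)]
for n,b in(("far",far),("right",rt)):
    vx,vy,x0,y0=cv2.fitLine(b[:,:2].astype(np.float32),cv2.DIST_HUBER,0,.01,.01).ravel(); s=(b[:,:2]-[x0,y0])@[-vy,vx]
    print(n,"slope",vx/vy if n=="far" else vy/vx,"pt",x0,y0,"spread",np.percentile(s,[3,97]),len(b))
E
python3 pal.py
```

```text
t: 10.3
eef_pos: [562.3, -175.6, 346.0]
tcp_rot: [3.141, 0.001, 1.571]
ft_force: [-0.6, 0.6, 0.9]
opening: 1.001
grip_force: 0.0
px [[385, 58], [373, 231], [249, 233], [243, 61]]
strip rect ((614.7627563476562, -144.54629516601562), (202.75042724609375, 260.99481201171875), 0.32540565729141235)
[[ 512.6  -14.6]
 [ 514.1 -275.6]
 [ 716.9 -274.5]
 [ 715.4  -13.5]] z 33.05993387576876
far slope -0.010455708 pt 722.9764 -104.97376 spread [-6.2  7.1] 1843
right slope -0.003556475 pt 594.7211 -281.45956 spread [-6.8  5.7] 938
```

View pics/pal.png

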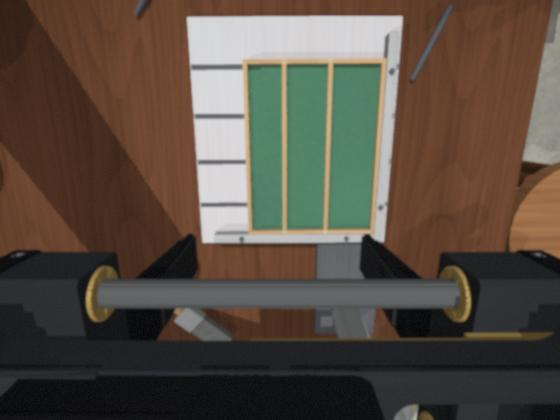

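The pallet now sits tight in the corner: its right edge at column ~380 meets the far fence and its bottom edge at row ~232 meets the right fence. Next the cups.

```bash
python3 steer.py '[[40,-8,0,0,1],[80,-16,0,0,1],[120,-24,0,0,1],[160,-32,0,0,1],[200,-40,0,0,1]]' >/dev/null; python3 steer.py '[[39,-7,0,0,1],[78,-14,0,0,1],[117,-20,0,0,1],[156,-28,0,0,1],[156,-28,0,0,1]]' |sed -n 2,3p
python3 - <<'E'
from h import *
shot("wrist","pics/c1.png")
E
```

```text
eef_pos: [494.0, 188.7, 344.8]
tcp_rot: [-3.141, -0.001, 1.58]
```

View pics/c1.png

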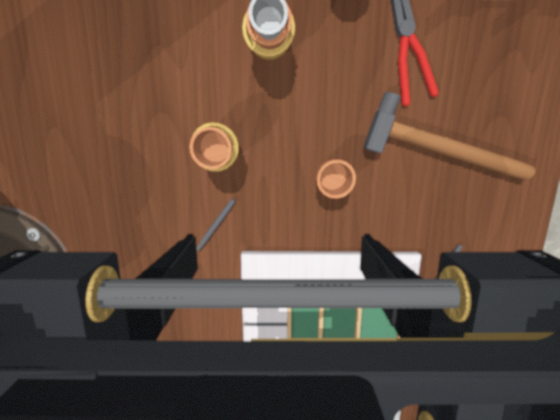

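The view shows the three-cup stack with its silver rim at (268,15), the two-cup stack at (214,148) and the lone medium at (336,179). So there is only one small cup. I'll take a second viewpoint and triangulate.

```bash
cat > cups.py <<'E'
from h import *
def rims(ci,p,d):
    "top-rim ring of every tall blob on the bench: pixel centre, colour, z"
    P=cloud(ci,d); z=P[...,2]; hsv=cv2.cvtColor(p,cv2.COLOR_RGB2HSV)
    m=((z>22)&(z<130)&(d>0)&(P[...,0]>330)&(P[...,0]<700)&(P[...,1]>70)&(P[...,1]<480)).astype(np.uint8); m[232:]=0
    m=cv2.morphologyEx(m,cv2.MORPH_OPEN,np.ones((3,3)))
    n,l,st,_=cv2.connectedComponentsWithStats(m); out=[]
    for i in range(1,n):
        b=l==i
        if st[i,4]<150: continue
        zt=np.percentile(z[b],97); 
        if zt<45: continue
        top=(b&(z>zt-5)).astype(np.uint8); 
        pts=np.argwhere(top)[:,::-1].astype(np.float32); h=cv2.convexHull(pts)
        (u,v),ax,_=cv2.fitEllipse(h); (u2,v2),r2=cv2.minEnclosingCircle(h)
        q=onplane(ci,h[:,0],zt)[:,:2].astype(np.float32); c,r=cv2.minEnclosingCircle(q)
        col=np.median(hsv[top>0],axis=0)
        out.append(dict(uv=(u,v),z=zt,c=np.array(c),diam=2*r,hsv=col,top=st[i,1]))
    return out
if __name__=="__main__":
    import sys,pickle
    ci,p,d=shot("wrist"); o=rims(ci,p,d)
    for q in o: print("uv",np.round(q["uv"],1),"depth z",round(q["z"],1),"rim xy",np.round(q["c"],1),"diam",round(q["diam"],1),"hsv",q["hsv"])
    f="/tmp/cv.pkl"
    if len(sys.argv)>1:
        c0,o0=pickle.load(open(f,"rb"))
        for q in o:
            for k in o0:
                if np.hypot(*(q["c"]-k["c"]))<15:
                    X,e=tri(ci,q["uv"],c0,k["uv"]); print("tri",np.round(X,1),"miss",round(e,1))
    pickle.dump((ci,o),open(f,"wb"))
E
python3 cups.py; python3 steer.py '[[40,-5,0,0,1],[80,-10,0,0,1],[110,-14,0,0,1],[110,-14,0,0,1],[110,-14,0,0,1]]' |sed -n 2,3p;python3 cups.py 2
```

```text
uv [267.3  10. ] depth z 103.6 rim xy [480.5 386.1] diam 45.5 hsv [ 90.   4. 214.]
uv [209.9 146. ] depth z 84.2 rim xy [402.7 228.5] diam 56.5 hsv [ 12. 122. 218.]
uv [335.7 176.7] depth z 58.1 rim xy [579.4 184.2] diam 56.5 hsv [ 12. 124. 214.]
eef_pos: [481.4, 292.9, 344.5]
tcp_rot: [-3.141, 0.001, 1.576]
uv [277.7 105.8] depth z 103.9 rim xy [480.7 386.2] diam 45.1 hsv [ 80.   4. 214.]
uv [222.8 220.5] depth z 83.6 rim xy [402.7 230.3] diam 56.5 hsv [ 12. 123. 217.]
uv [339.9 231.4] depth z 58.2 rim xy [576.8 207.7] diam 30.7 hsv [ 12. 125. 212.]
tri [480.6 386.5 103.4] miss 0.2
tri [401.1 228.3  76.2] miss 0.4
```

```bash
python3 steer.py '[[25,0,32,0,1],[50,0,64,0,1],[75,0,96,0,1],[93,0,128,0,1],[93,0,160,0,1]]' >/dev/null; python3 steer.py '[[0,0,30,0,1],[0,0,50,0,1],[0,0,55,0,1],[0,0,55,0,1],[0,0,55,0,1]]' | sed -n 2,3p
python3 - <<'E'
from h import *
plan([480.6,386.3,87],np.pi/2)
E
```

```text
eef_pos: [481.9, 384.9, 131.2]
tcp_rot: [3.14, -0.001, 1.573]
shift [ 1.3 -1.3 44.2] turn 0.002 rows 1.1 t 12.5833
```

```bash
python3 steer.py '[[1,-1,25,0,1],[1,-1,40,0,1],[1,-1,44,0,1],[1,-1,44,0,1],[1,-1,44,0,1]]' | sed -n 2,4p; python3 steer.py '[[0,0,0,0,0],[0,0,0,0,0],[0,0,0,0,0],[0,0,0,0,0],[0,0,0,0,0]]' | sed -n 2,6p; python3 steer.py '[[0,0,0,0,0],[0,0,0,0,0]]' | sed -n 2,6p
```

```text
eef_pos: [480.7, 386.7, 87.7]
tcp_rot: [3.14, -0.001, 1.574]
ft_force: [-0.3, 0.6, 0.0]
eef_pos: [480.0, 386.6, 86.4]
tcp_rot: [3.141, -0.0, 1.574]
ft_force: [0.4, -0.8, -0.0]
opening: 0.706
grip_force: 0.0
eef_pos: [479.9, 386.5, 86.1]
tcp_rot: [3.142, -0.0, 1.574]
ft_force: [0.4, 0.0, -0.6]
opening: 0.565
grip_force: 0.0
```

```bash
python3 steer.py '[[0,0,0,0,0],[0,0,0,0,0],[0,0,0,0,0],[0,0,0,0,0],[0,0,0,0,0]]' | sed -n 2,6p;  python3 steer.py '[[0,0,-10,0,0],[0,0,-20,0,0],[0,0,-40,0,0],[0,0,-70,0,0],[0,0,-100,0,0]]' | sed -n 2,6p
python3 - <<'E'
from h import *
ci=env.camera_info("wrist")
c=np.array([613.5,-143]); y=.006
def L(px,py): return [c[0]+px-y*py, c[1]+py+y*px]
for n,q in dict(small=(-71,40),mA=(-10,-80),mB=(-10,0),mC=(-10,80),lA=(61,-40),lB=(61,40)).items(): print(n,np.round(L(*q),1))
plan(L(-71,40)+[190],np.pi/2+.006)
E
```

```text
eef_pos: [479.9, 386.5, 86.0]
tcp_rot: [3.142, -0.0, 1.574]
ft_force: [0.7, -0.2, -0.8]
opening: 0.452
grip_force: 30.0
eef_pos: [479.5, 386.3, 187.8]
tcp_rot: [-3.141, 0.0, 1.574]
ft_force: [0.6, 0.3, -1.9]
opening: 0.449
grip_force: 30.0
small [ 542.3 -103.4]
mA [ 604.  -223.1]
mB [ 603.5 -143.1]
mC [603.  -63.1]
lA [ 674.7 -182.6]
lB [ 674.3 -102.6]
shift [-490.    61.1   -2.1] turn -0.003 rows 12.0 t 14.4167
```

```bash
python3 steer.py '[[-30,4,0,0,0],[-70,9,0,0,0],[-110,14,0,0,0],[-150,19,0,0,0],[-190,24,0,0,0]]' >/dev/null; python3 steer.py '[[-40,5,0,0,0],[-80,10,0,0,0],[-120,15,0,0,0],[-160,20,0,0,0],[-200,25,0,0,0]]' >/dev/null; python3 steer.py '[[-40,5,20,0,0],[-75,9,45,0,0],[-100,12,70,0,0],[-100,12,90,0,0],[-100,12,100,0,0]]'
python3 - <<'E'
from h import *
plan([542.3,-103.4,63],np.pi/2+.006)
E
```

```text
t: 15.67
eef_pos: [541.8, -104.7, 84.6]
tcp_rot: [-3.14, -0.001, 1.571]
ft_force: [-0.3, 0.2, -1.5]
opening: 0.445
grip_force: 30.0
shift [ 1.2  0.5 21.6] turn -0.005 rows 0.5 t 15.6667
```

```bash
python3 steer.py '[[1,0,8,0,0],[1,0,14,0,0],[1,0,18,0,0],[1,0,20,0,0],[1,0,20,0,0]]'| sed -n 2,6p;python3 steer.py '[[0,0,1,0,0],[0,0,2,0,0],[0,0,2,0,0]]'| sed -n 2,6p
```

```text
eef_pos: [542.8, -101.7, 66.5]
tcp_rot: [3.141, 0.0, 1.575]
ft_force: [0.2, 0.1, -2.0]
opening: 0.45
grip_force: 30.0
eef_pos: [542.6, -102.2, 64.3]
tcp_rot: [3.141, 0.0, 1.574]
ft_force: [0.3, -0.1, -1.8]
opening: 0.449
grip_force: 30.0
```

```bash
python3 steer.py '[[0,0,0.7,0,0],[0,0,1.2,0,0],[0,0,1.2,0,0]]'| sed -n 2,6p;python3 steer.py '[[0,0,0.5,0,0],[0,0,1,0,0],[0,0,1,0,0]]'| sed -n 2,6p
```

```text
eef_pos: [542.5, -102.3, 62.8]
tcp_rot: [-3.142, -0.0, 1.574]
ft_force: [-0.5, -0.3, -1.6]
opening: 0.447
grip_force: 30.0
eef_pos: [542.5, -102.3, 62.0]
tcp_rot: [3.141, -0.0, 1.574]
ft_force: [-0.5, -0.0, 1.5]
opening: 0.451
grip_force: 30.0
```

```bash
python3 steer.py '[[0,0,0,0,0.6],[0,0,0,0,0.65],[0,0,-5,0,0.65],[0,0,-30,0,0.65],[0,0,-70,0,0.65]]'| sed -n 2,6p; python3 steer.py '[[40,-5,-15,0,0.8],[80,-10,-30,0,0.8],[120,-16,-45,0,0.8],[160,-21,-60,0,0.8],[200,-27,-75,0,0.8]]' >/dev/null;python3 steer.py '[[40,-6,-9,0,0.8],[80,-12,-18,0,0.8],[120,-18,-27,0,0.8],[160,-25,-36,0,0.8],[200,-31,-40,0,0.8]]' |sed -n 2,3p; python3 steer.py '[[0,0,0,0,0.8],[0,0,0,0,0.8]]' |sed -n 2,3p; python3 cups.py
python3 - <<'E'
from h import *
plan([480.6,386,66],np.pi/2)
E
```

```text
eef_pos: [541.0, -101.9, 130.2]
tcp_rot: [-3.136, -0.002, 1.574]
ft_force: [0.2, -0.5, -0.5]
opening: 0.645
grip_force: 0.0
eef_pos: [483.5, 293.2, 246.2]
tcp_rot: [3.14, -0.001, 1.574]
eef_pos: [483.4, 292.8, 244.8]
tcp_rot: [3.141, -0.0, 1.578]
uv [275.7 102.8] depth z 84.1 rim xy [480.8 384.2] diam 56.4 hsv [ 13. 116. 237.]
uv [203.9 252.7] depth z 83.5 rim xy [402.4 249. ] diam 41.1 hsv [ 12. 120. 227.]
shift [ 94.6  -2.6 178.5] turn 0.005 rows 4.9 t 18.3
```

```bash
python3 steer.py '[[25,-1,35,0.005,0.8],[50,-2,70,0.005,0.8],[75,-2,105,0.005,0.8],[92,-2,135,0.005,0.8],[92,-2,135,0.005,0.8]]' >/dev/null; python3 steer.py '[[0,0,25,0,0.8],[0,0,38,0,0.8],[0,0,43,0,0.8],[0,0,43,0,0.8],[0,0,43,0,0.4]]' |sed -n 2,3p; python3 steer.py '[[0,0,0,0,0],[0,0,0,0,0],[0,0,0,0,0],[0,0,0,0,0],[0,0,0,0,0]]' | sed -n 2,6p
```

```text
eef_pos: [482.6, 382.3, 67.6]
tcp_rot: [3.141, -0.0, 1.568]
eef_pos: [481.9, 383.3, 67.4]
tcp_rot: [3.141, -0.001, 1.569]
ft_force: [-2.0, -0.6, 6.6]
opening: 0.573
grip_force: 30.0
```

```bash
python3 steer.py '[[0,0,-10,0,0],[0,0,-20,0,0],[0,0,-40,0,0],[0,0,-75,0,0],[0,0,-112,0,0]]' | sed -n 2,6p; python3 steer.py '[[-30,6,0,0,0],[-70,14,0,0,0],[-110,22,0,0,0],[-150,31,0,0,0],[-190,39,0,0,0]]' >/dev/null; python3 steer.py '[[-40,8,0,0,0],[-80,16,0,0,0],[-120,25,0,0,0],[-160,33,0,0,0],[-200,41,0,0,0]]' |sed -n 4,6p;  python3 steer.py '[[-40,8,0,0,0],[-80,16,0,0,0],[-120,25,10,0,0],[-160,33,30,0,0],[-200,41,50,0,0]]'
python3 - <<'E'
from h import *
plan([604,-215,70],np.pi/2+.006)
E
```

```text
eef_pos: [481.2, 382.7, 179.5]
tcp_rot: [-3.14, 0.001, 1.569]
ft_force: [0.7, 0.8, -2.6]
opening: 0.57
grip_force: 30.0
ft_force: [1.5, 0.7, -2.6]
opening: 0.568
grip_force: 30.0
t: 21.22
eef_pos: [600.8, -202.3, 132.9]
tcp_rot: [3.139, 0.001, 1.569]
ft_force: [0.7, 0.8, -1.4]
opening: 0.573
grip_force: 30.0
shift [-12.6   3.   63. ] turn -0.008 rows 1.6 t 21.2167
```

```bash
python3 steer.py '[[-5,2,25,-0.008,0],[-8,3,45,-0.008,0],[-8,3,55,-0.008,0],[-8,3,60,-0.008,0],[-8,3,60,-0.008,0]]'| sed -n 2,6p; python3 steer.py '[[0,0,1,0,0],[0,0,1.5,0,0],[0,0,1.5,0,0]]'| sed -n 2,6p; python3 steer.py '[[0,0,1,0,0],[0,0,1,0,0],[0,0,1,0,0]]'| sed -n 2,4p
```

```text
eef_pos: [603.3, -207.5, 71.9]
tcp_rot: [-3.141, -0.0, 1.578]
ft_force: [-0.3, -0.7, -2.5]
opening: 0.569
grip_force: 30.0
eef_pos: [603.9, -207.8, 71.6]
tcp_rot: [3.14, 0.001, 1.578]
ft_force: [0.7, 0.1, -2.4]
opening: 0.57
grip_force: 30.0
eef_pos: [603.5, -208.0, 69.8]
tcp_rot: [3.141, 0.0, 1.577]
ft_force: [-0.2, -0.3, -2.2]
```

```bash
python3 steer.py '[[-4,0,0,0,0],[-7,0,0,0,0],[-7,0,1,0,0],[-7,0,1.5,0,0],[-7,0,1.5,0,0]]'| sed -n 2,6p; python3 steer.py '[[0,0,0.5,0,0],[0,0,1,0,0],[0,0,1,0,0]]'| sed -n 2,4p;python3 steer.py '[[0,0,0.5,0,0],[0,0,1,0,0],[0,0,1,0,0]]'| sed -n 2,4p
```

```text
eef_pos: [603.3, -215.1, 67.7]
tcp_rot: [-3.141, -0.0, 1.577]
ft_force: [0.6, -0.5, -2.3]
opening: 0.565
grip_force: 30.0
eef_pos: [603.4, -215.1, 67.5]
tcp_rot: [3.141, 0.0, 1.577]
ft_force: [-2.5, -0.7, 3.8]
eef_pos: [603.4, -215.4, 67.3]
tcp_rot: [3.141, 0.001, 1.577]
ft_force: [-5.9, -0.2, 13.3]
```

```bash
python3 steer.py '[[0,0,-1,0,0.62],[0,0,-1,0,0.68],[0,0,-4,0,0.68],[0,0,-30,0,0.68],[0,0,-70,0,0.68]]'| sed -n 2,6p; python3 steer.py '[[35,-17,-12,0,0.8],[70,-34,-24,0,0.8],[105,-50,-36,0,0.8],[140,-67,-48,0,0.8],[175,-84,-60,0,0.8]]' >/dev/null;python3 steer.py '[[35,-17,-12,0,0.8],[70,-34,-24,0,0.8],[105,-50,-36,0,0.8],[140,-67,-48,0,0.8],[168,-80,-53,0,0.8]]' >/dev/null; python3 steer.py '[[0,0,0,0,0.8],[0,0,0,0,0.8],[0,0,0,0,0.8]]' |sed -n 2,3p; python3 cups.py
python3 - <<'E'
from h import *
plan([402.5,229,66],np.pi/2)
E
```

```text
eef_pos: [602.0, -214.3, 133.4]
tcp_rot: [-3.136, -0.003, 1.577]
ft_force: [0.5, 0.0, 0.6]
opening: 0.679
grip_force: 0.0
eef_pos: [437.5, 126.8, 249.0]
tcp_rot: [3.141, 0.0, 1.578]
uv [243.4  92.2] depth z 84.1 rim xy [402.4 228.4] diam 56.5 hsv [ 13. 119. 228.]
uv [403.6 138.2] depth z 58.1 rim xy [578.6 183.6] diam 56.4 hsv [ 12. 122. 218.]
shift [102.8 -34.5 182.8] turn 0.006 rows 5.2 t 24.6
```

```bash
python3 steer.py '[[25,-9,35,0.006,0.8],[50,-18,70,0.006,0.8],[75,-27,105,0.006,0.8],[102,-34,135,0.006,0.8],[102,-34,135,0.006,0.8]]' >/dev/null; python3 steer.py '[[0,0,25,0,0.8],[0,0,40,0,0.8],[0,0,46,0,0.8],[0,0,46,0,0.8],[0,0,46,0,0.4]]' |sed -n 2,3p; python3 steer.py '[[0,0,0,0,0],[0,0,0,0,0],[0,0,0,0,0],[0,0,0,0,0],[0,0,0,0,0]]' | sed -n 2,6p
```

```text
eef_pos: [403.3, 228.1, 68.4]
tcp_rot: [3.142, -0.0, 1.57]
eef_pos: [402.8, 228.8, 68.7]
tcp_rot: [3.141, -0.0, 1.571]
ft_force: [-1.8, -0.8, 7.9]
opening: 0.565
grip_force: 30.0
```

```bash
python3 steer.py '[[0,0,-10,0,0],[0,0,-20,0,0],[0,0,-40,0,0],[0,0,-75,0,0],[0,0,-112,0,0]]' | sed -n 2,6p; python3 steer.py '[[-25,13,0,0,0],[-60,32,0,0,0],[-95,51,0,0,0],[-130,70,0,0,0],[-165,89,0,0,0]]' >/dev/null; python3 steer.py '[[-35,19,0,0,0],[-70,38,0,0,0],[-105,57,0,0,0],[-140,76,0,0,0],[-175,95,0,0,0]]' |sed -n 4,6p;  python3 steer.py '[[-25,13,20,0,0],[-31,16,45,0,0],[-31,16,70,0,0],[-31,16,90,0,0],[-31,16,90,0,0]]'
python3 - <<'E'
from h import *
plan([603.5,-143,71],np.pi/2+.006)
E
```

```text
eef_pos: [401.8, 228.4, 180.6]
tcp_rot: [-3.139, 0.001, 1.571]
ft_force: [1.2, -0.6, -1.9]
opening: 0.567
grip_force: 30.0
ft_force: [1.0, 0.7, -1.5]
opening: 0.57
grip_force: 30.0
t: 27.52
eef_pos: [600.8, -141.9, 86.0]
tcp_rot: [-3.135, -0.002, 1.571]
ft_force: [-0.6, 0.4, -2.8]
opening: 0.563
grip_force: 30.0
shift [-1.1  2.8 15. ] turn -0.006 rows 0.4 t 27.5167
```

```bash
python3 steer.py '[[-1,2,8,0,0],[-1,2,15,0,0],[-1,2,18,0,0],[-1,2,18,0,0]]'| sed -n 2,6p; python3 steer.py '[[0,0,0.8,0,0],[0,0,1.5,0,0],[0,0,1.5,0,0]]'| sed -n 2,4p; python3 steer.py '[[0,0,0.6,0,0],[0,0,1.2,0,0],[0,0,1.2,0,0]]'| sed -n 2,4p
```

```text
eef_pos: [604.8, -143.1, 72.1]
tcp_rot: [3.141, -0.0, 1.571]
ft_force: [-1.1, -0.9, -1.8]
opening: 0.566
grip_force: 30.0
eef_pos: [604.9, -143.2, 70.9]
tcp_rot: [3.141, 0.0, 1.571]
ft_force: [-0.1, -0.2, -2.1]
eef_pos: [604.7, -143.2, 69.3]
tcp_rot: [-3.142, -0.0, 1.571]
ft_force: [0.6, 1.0, -2.0]
```

```bash
python3 steer.py '[[0,0,0.6,0,0],[0,0,1,0,0],[0,0,1,0,0]]'| sed -n 2,4p; python3 steer.py '[[0,0,0.3,0,0],[0,0,0.5,0,0],[0,0,0.5,0,0]]'| sed -n 2,4p
```

```text
eef_pos: [604.8, -143.2, 68.8]
tcp_rot: [3.141, 0.0, 1.571]
ft_force: [-2.5, -0.3, 4.2]
eef_pos: [604.8, -143.2, 68.7]
tcp_rot: [3.141, 0.0, 1.571]
ft_force: [-3.3, 1.4, 9.8]
```

```bash
python3 steer.py '[[0,0,-1,0,0.62],[0,0,-1,0,0.68],[0,0,-4,0,0.68],[0,0,-30,0,0.68],[0,0,-70,0,0.68]]'| sed -n 2,6p; python3 steer.py '[[40,-8,-15,0,0.75],[80,-16,-30,0,0.75],[120,-24,-45,0,0.75],[160,-32,-60,0,0.75],[200,-40,-75,0,0.75]]' >/dev/null;python3 steer.py '[[25,-5,-15,0,0.75],[35,-10,-33,0,0.75],[35,-10,-33,0,0.75],[35,-10,-33,0,0.75]]' |sed -n 2,3p; python3 cups.py
python3 - <<'E'
from h import *
plan([578.8,184,28],np.pi/2)
E
```

```text
eef_pos: [603.3, -142.8, 135.4]
tcp_rot: [-3.135, -0.002, 1.571]
ft_force: [-0.6, 0.1, -0.0]
opening: 0.677
grip_force: 0.0
eef_pos: [556.5, 83.8, 243.3]
tcp_rot: [3.14, 0.0, 1.572]
uv [127.7  49.6] depth z 61.9 rim xy [403.1 227.9] diam 67.8 hsv [ 21. 123. 208.]
uv [299.   96.4] depth z 58.2 rim xy [579.5 183.5] diam 56.3 hsv [ 12. 125. 210.]
shift [100.9  22.4 214.4] turn 0.001 rows 5.8 t 30.0667
```

```bash
python3 steer.py '[[25,6,35,0,0.75],[50,12,70,0,0.75],[75,18,105,0,0.75],[100,22,140,0,0.75],[100,22,145,0,0.75]]' >/dev/null; python3 steer.py '[[0,0,30,0,0.75],[0,0,55,0,0.75],[0,0,68,0,0.75],[0,0,68,0,0.75],[0,0,68,0,0.75]]' |sed -n 2,4p; python3 steer.py '[[0,0,0,0,0],[0,0,0,0,0],[0,0,0,0,0],[0,0,0,0,0],[0,0,0,0,0]]' | sed -n 2,6p;python3 - <<'E'
from h import *
plan([603,-71,200],np.pi/2+.006)
E
```

```text
eef_pos: [578.3, 182.3, 29.1]
tcp_rot: [-3.14, 0.0, 1.57]
ft_force: [0.0, 0.9, -0.0]
eef_pos: [578.8, 183.4, 30.8]
tcp_rot: [3.14, -0.0, 1.571]
ft_force: [-1.2, -2.0, 6.3]
opening: 0.568
grip_force: 30.0
shift [-254.4   24.4 -169.2] turn -0.006 rows 7.5 t 31.3167
```

```bash
python3 steer.py '[[0,0,-10,0,0],[0,0,-25,0,0],[0,0,-50,0,0],[0,0,-85,0,0],[0,0,-120,0,0]]' | sed -n 2,6p; python3 steer.py '[[-30,3,0,0,0],[-70,7,0,0,0],[-110,11,0,0,0],[-150,15,0,0,0],[-190,19,0,0,0]]' >/dev/null;   python3 steer.py '[[-40,4,0,0,0],[-65,6,10,0,0],[-65,6,45,0,0],[-65,6,70,0,0],[-65,6,80,0,0]]'
python3 - <<'E'
from h import *
plan([604,-71,59],np.pi/2+.006)
E
```

```text
eef_pos: [577.6, 183.4, 151.1]
tcp_rot: [-3.14, 0.0, 1.571]
ft_force: [0.7, -0.2, -2.6]
opening: 0.572
grip_force: 30.0
t: 32.57
eef_pos: [601.9, -71.8, 67.2]
tcp_rot: [-3.138, -0.001, 1.57]
ft_force: [-1.2, -0.3, -2.3]
opening: 0.568
grip_force: 30.0
shift [0.8 2.2 8.2] turn -0.007 rows 0.2 t 32.5667
```

```bash
python3 steer.py '[[0,1,6,0,0],[0,1,10,0,0],[0,1,10,0,0],[0,1,10,0,0]]'| sed -n 2,6p; python3 steer.py '[[0,0,0.8,0,0],[0,0,1.5,0,0],[0,0,1.5,0,0]]'| sed -n 2,4p; python3 steer.py '[[0,0,0.6,0,0],[0,0,1,0,0],[0,0,1,0,0]]'| sed -n 2,4p
```

```text
eef_pos: [605.0, -71.2, 60.8]
tcp_rot: [3.14, 0.0, 1.572]
ft_force: [-0.5, 0.0, -1.4]
opening: 0.568
grip_force: 30.0
eef_pos: [604.6, -71.4, 58.7]
tcp_rot: [3.141, 0.0, 1.571]
ft_force: [-0.3, -0.0, -2.4]
eef_pos: [604.4, -71.5, 57.2]
tcp_rot: [3.142, -0.0, 1.571]
ft_force: [-0.1, 0.3, -2.5]
```

```bash
python3 steer.py '[[0,0,0.5,0,0],[0,0,0.8,0,0],[0,0,0.8,0,0]]'| sed -n 2,4p; python3 steer.py '[[0,0,0.3,0,0],[0,0,0.5,0,0],[0,0,0.5,0,0]]'| sed -n 2,4p
```

```text
eef_pos: [604.4, -71.3, 57.0]
tcp_rot: [3.141, -0.0, 1.571]
ft_force: [-2.1, 1.5, 4.6]
eef_pos: [604.5, -71.2, 56.9]
tcp_rot: [3.141, -0.0, 1.571]
ft_force: [-2.7, 3.5, 8.1]
```

```bash
python3 steer.py '[[0,0,-1,0,0.62],[0,0,-1,0,0.66],[0,0,-4,0,0.66],[0,0,-30,0,0.66],[0,0,-70,0,0.66]]'| sed -n 2,6p; python3 steer.py '[[30,-25,-20,0,0.9],[60,-50,-50,0,0.9],[90,-75,-80,0,0.9],[120,-100,-100,0,0.9],[150,-125,-115,0,0.9]]' >/dev/null;python3 steer.py '[[35,-25,0,0,0.9],[50,-40,0,0,0.9],[50,-40,0,0,0.9],[50,-40,0,0,0.9]]' |sed -n 2,3p; python3 cups.py
python3 - <<'E'
from h import *
plan([402.7,228.2,28],np.pi/2)
E
```

```text
eef_pos: [602.8, -71.3, 123.6]
tcp_rot: [-3.135, -0.001, 1.571]
ft_force: [0.3, 0.4, -0.2]
opening: 0.659
grip_force: 0.0
eef_pos: [450.3, 115.5, 233.6]
tcp_rot: [3.14, -0.0, 1.573]
uv [231.   81.2] depth z 62.1 rim xy [402.8 228.3] diam 67.7 hsv [ 22. 116. 224.]
shift [113.3 -48.3 205.4] turn 0.001 rows 5.8 t 35.1167
```

```bash
python3 steer.py '[[28,-12,35,0,0.9],[56,-24,70,0,0.9],[84,-36,105,0,0.9],[112,-47,130,0,0.9],[112,-47,135,0,0.9]]' >/dev/null; python3 steer.py '[[0,0,30,0,0.9],[0,0,55,0,0.9],[0,0,67,0,0.9],[0,0,68,0,0.9],[0,0,68,0,0.9]]' |sed -n 2,4p; python3 steer.py '[[0,0,0,0,0],[0,0,0,0,0],[0,0,0,0,0],[0,0,0,0,0],[0,0,0,0,0]]' | sed -n 2,6p;python3 - <<'E'
from h import *
plan([675,-182,200],np.pi/2+.006)
E
```

```text
eef_pos: [404.2, 226.2, 29.4]
tcp_rot: [-3.14, 0.001, 1.57]
ft_force: [0.7, -0.4, -0.2]
eef_pos: [403.6, 226.9, 30.8]
tcp_rot: [3.141, -0.0, 1.571]
ft_force: [-2.0, -1.1, 7.1]
opening: 0.682
grip_force: 30.0
shift [-408.9  271.4 -169.2] turn -0.006 rows 12.7 t 36.3667
```

```bash
python3 steer.py '[[0,0,-10,0,0],[0,0,-25,0,0],[0,0,-55,0,0],[0,0,-92,0,0],[0,0,-130,0,0]]' | sed -n 2,6p; python3 steer.py '[[-25,17,0,0,0],[-58,38,0,0,0],[-91,60,0,0,0],[-124,82,0,0,0],[-157,104,0,0,0]]' >/dev/null; python3 steer.py '[[-33,22,0,0,0],[-66,44,0,0,0],[-99,66,0,0,0],[-132,88,0,0,0],[-165,110,0,0,0]]' |sed -n 5,6p;  python3 steer.py '[[-33,22,0,0,0],[-66,44,0,0,0],[-87,57,0,0,0],[-87,57,0,0,0],[-87,57,0,0,0]]'
python3 - <<'E'
from h import *
plan([674.7,-182.6,60],np.pi/2+.006)
E
```

```text
eef_pos: [403.0, 226.6, 161.3]
tcp_rot: [-3.14, 0.001, 1.571]
ft_force: [2.0, 0.5, -2.8]
opening: 0.679
grip_force: 30.0
opening: 0.681
grip_force: 30.0
t: 38.03
eef_pos: [674.5, -183.1, 159.2]
tcp_rot: [-3.141, -0.001, 1.569]
ft_force: [-0.3, 0.3, -3.1]
opening: 0.683
grip_force: 30.0
shift [ 0.5  0.3 99.2] turn -0.007 rows 2.4 t 38.0333
```

```bash
python3 steer.py '[[0,0,30,0,0],[0,0,60,0,0],[0,0,85,0,0],[0,0,97,0,0],[0,0,98,0,0]]'| sed -n 2,6p; python3 steer.py '[[0,0,0.8,0,0],[0,0,1,0,0],[0,0,1,0,0]]'| sed -n 2,4p; python3 steer.py '[[0,0,0.6,0,0],[0,0,1,0,0],[0,0,1,0,0]]'| sed -n 2,4p
```

```text
eef_pos: [673.3, -180.7, 59.6]
tcp_rot: [-3.137, -0.002, 1.572]
ft_force: [0.4, 0.1, -0.9]
opening: 0.679
grip_force: 30.0
eef_pos: [675.5, -182.1, 62.9]
tcp_rot: [3.139, 0.001, 1.571]
ft_force: [0.1, 0.5, -2.1]
eef_pos: [674.9, -182.1, 60.6]
tcp_rot: [3.141, 0.0, 1.571]
ft_force: [-0.1, 0.3, -3.0]
```

```bash
python3 steer.py '[[0,0,1,0,0],[0,0,2,0,0],[0,0,2.5,0,0],[0,0,2.5,0,0]]'| sed -n 2,4p; python3 steer.py '[[0,0,0.5,0,0],[0,0,1,0,0],[0,0,1,0,0]]'| sed -n 2,4p; python3 steer.py '[[0,0,0.3,0,0],[0,0,0.6,0,0],[0,0,0.6,0,0]]'| sed -n 2,4p
```

```text
eef_pos: [674.7, -182.0, 57.3]
tcp_rot: [-3.141, -0.0, 1.571]
ft_force: [0.6, -0.6, -2.1]
eef_pos: [674.8, -181.9, 57.1]
tcp_rot: [3.141, -0.0, 1.571]
ft_force: [-2.3, 2.1, 4.4]
eef_pos: [674.8, -181.9, 57.1]
tcp_rot: [3.141, -0.0, 1.571]
ft_force: [-4.3, 2.9, 9.2]
```

```bash
python3 steer.py '[[0,0,-1,0,0.74],[0,0,-1,0,0.77],[0,0,-4,0,0.77],[0,0,-30,0,0.77],[0,0,-70,0,0.77]]'| sed -n 2,6p; python3 steer.py '[[35,-15,-20,0,0.9],[70,-30,-40,0,0.9],[105,-45,-60,0,0.9],[140,-60,-80,0,0.9],[175,-75,-100,0,0.9]]' >/dev/null;python3 steer.py '[[37,-15,-3,0,0.9],[74,-30,-6,0,0.9],[111,-45,-10,0,0.9],[148,-60,-14,0,0.9],[185,-75,-17,0,0.9]]' >/dev/null; python3 steer.py '[[37,-15,0,0,0.9],[74,-30,0,0,0.9],[110,-45,0,0,0.9],[110,-45,0,0,0.9],[110,-45,0,0,0.9]]' |sed -n 2,3p; python3 cups.py
python3 - <<'E'
from h import *
plan([481,385,30],np.pi/2)
E
```

```text
eef_pos: [673.2, -181.6, 123.0]
tcp_rot: [-3.135, -0.002, 1.571]
ft_force: [0.9, -0.3, -0.3]
opening: 0.772
grip_force: 0.0
eef_pos: [481.2, 284.0, 240.0]
tcp_rot: [3.141, -0.0, 1.575]
uv [276.8  97.4] depth z 62.1 rim xy [479.9 381.7] diam 67.4 hsv [ 22. 112. 234.]
shift [102.2  -0.7 210. ] turn 0.002 rows 5.7 t 41.5
```

```bash
python3 steer.py '[[25,-1,35,0,0.9],[50,-1,70,0,0.9],[75,-1,105,0,0.9],[99,-1,135,0,0.9],[99,-1,140,0,0.9]]' >/dev/null; python3 steer.py '[[0,0,30,0,0.9],[0,0,55,0,0.9],[0,0,67,0,0.9],[0,0,68,0,0.9],[0,0,68,0,0.9]]' |sed -n 2,4p; python3 steer.py '[[0,0,0,0,0],[0,0,0,0,0],[0,0,0,0,0],[0,0,0,0,0],[0,0,0,0,0]]' | sed -n 2,6p;python3 - <<'E'
from h import *
plan([674.5,-102.6,160],np.pi/2+.006)
E
```

```text
eef_pos: [481.7, 380.6, 32.2]
tcp_rot: [-3.142, 0.0, 1.57]
ft_force: [0.1, 0.1, -0.1]
eef_pos: [480.9, 381.6, 32.9]
tcp_rot: [3.141, -0.001, 1.571]
ft_force: [-4.0, -0.2, 7.3]
opening: 0.685
grip_force: 30.0
shift [-484.2  193.5 -127.2] turn -0.006 rows 13.1 t 42.75
```

Touch height will be a TCP z of about 59.

```bash
python3 steer.py '[[0,0,-10,0,0],[0,0,-25,0,0],[0,0,-55,0,0],[0,0,-92,0,0],[0,0,-130,0,0]]' | sed -n 2,6p; python3 steer.py '[[-25,10,0,0,0],[-60,24,0,0,0],[-97,39,0,0,0],[-134,54,0,0,0],[-171,69,0,0,0]]' >/dev/null; python3 steer.py '[[-37,15,0,0,0],[-74,30,0,0,0],[-111,45,0,0,0],[-148,59,0,0,0],[-185,74,0,0,0]]' |sed -n 5,6p;  python3 steer.py '[[-37,15,0,0,0],[-74,30,0,0,0],[-111,44,0,0,0],[-128,51,0,0,0],[-128,51,0,0,0]]'
python3 - <<'E'
from h import *
plan([674.5,-102.6,62],np.pi/2+.006)
E
```

```text
eef_pos: [480.4, 381.0, 163.3]
tcp_rot: [-3.14, 0.001, 1.571]
ft_force: [0.4, 0.3, -2.1]
opening: 0.686
grip_force: 30.0
opening: 0.683
grip_force: 30.0
t: 44.42
eef_pos: [675.9, -106.8, 161.9]
tcp_rot: [3.141, 0.001, 1.567]
ft_force: [-0.6, 0.4, -3.0]
opening: 0.683
grip_force: 30.0
shift [ 4.3 -1.5 99.9] turn -0.009 rows 2.4 t 44.4167
```

```bash
python3 steer.py '[[3,0,30,0,0],[3,0,60,0,0],[3,0,85,0,0],[3,0,95,0,0],[3,0,96,0,0]]'| sed -n 2,6p; python3 steer.py '[[0,0,0,0,0],[0,0,0,0,0]]'| sed -n 2,4p; python3 steer.py '[[0,0,0.8,0,0],[0,0,1.6,0,0],[0,0,1.6,0,0]]'| sed -n 2,6p
```

```text
eef_pos: [673.9, -98.7, 64.0]
tcp_rot: [-3.138, -0.001, 1.572]
ft_force: [0.1, 0.8, -2.9]
opening: 0.686
grip_force: 30.0
eef_pos: [675.9, -99.5, 67.7]
tcp_rot: [3.139, 0.0, 1.571]
ft_force: [0.4, 0.8, -2.6]
eef_pos: [675.3, -99.5, 65.1]
tcp_rot: [3.14, 0.0, 1.571]
ft_force: [-0.7, -0.2, -2.3]
opening: 0.683
grip_force: 30.0
```

```bash
python3 steer.py '[[-2,0,2,0,0],[-3,0,4,0,0],[-3,0,5,0,0],[-3,0,5,0,0]]'| sed -n 2,4p; python3 steer.py '[[0,0,0.6,0,0],[0,0,1.2,0,0],[0,0,1.2,0,0]]'| sed -n 2,4p; python3 steer.py '[[0,0,0.4,0,0],[0,0,0.8,0,0],[0,0,0.8,0,0]]'| sed -n 2,4p
```

```text
eef_pos: [675.0, -102.7, 59.1]
tcp_rot: [-3.141, -0.0, 1.571]
ft_force: [0.0, 0.2, -1.8]
eef_pos: [675.0, -102.7, 59.0]
tcp_rot: [3.141, 0.0, 1.571]
ft_force: [-4.9, -0.2, 6.1]
eef_pos: [675.1, -102.7, 58.9]
tcp_rot: [3.141, 0.0, 1.571]
ft_force: [-6.5, 1.0, 12.7]
```

Release, lift, then go back to the bed view and check everything.

```bash
python3 steer.py '[[0,0,-1,0,0.74],[0,0,-1,0,0.77],[0,0,-4,0,0.77],[0,0,-30,0,0.77],[0,0,-70,0,0.77]]'| sed -n 2,6p; python3 steer.py '[[-5,-25,-35,0,0.9],[-15,-50,-70,0,0.9],[-30,-75,-105,0,0.9],[-50,-100,-140,0,0.9],[-70,-112,-175,0,0.9]]' >/dev/null; python3 steer.py '[[0,0,-40,0,0.9],[0,0,-50,0,0.9],[0,0,-50,0,0.9],[0,0,-50,0,0.9]]' |sed -n 1,3p; python3 pal.py
python3 - <<'E'
from h import *
np.set_printoptions(precision=1,suppress=True)
ci,p,d=shot("wrist","pics/fin.png"); P=cloud(ci,d)
c=np.array([614.8,-144.5])
from collections import Counter
for nm,q,z,dia in(("small",(-71,40),80,44),("mA",(-10,-72),84,55),("mB",(-10,0),84,55),("mC",(-10,72),84,55),("lA",(61,-40),88,66),("lB",(61,40),88,66)):
    m=(abs(P[...,2]-z)<5)&(np.hypot(P[...,0]-c[0]-q[0],P[...,1]-c[1]-q[1])<dia/2+8)
    m[250:]=0
    X=P[m]; A=np.c_[X[:,:2],np.ones(len(X))]; ct,r=cv2.minEnclosingCircle(X[:,:2].astype(np.float32))
    print(nm,"pallet xy",np.array(ct)-c,"diam",2*r,"z",np.percentile(X[:,2],[5,50,95]),"n",len(X))
E
```

```text
eef_pos: [673.5, -102.1, 124.3]
tcp_rot: [-3.135, -0.002, 1.571]
ft_force: [-0.3, 1.2, -0.2]
opening: 0.768
grip_force: 0.0
t: 47.25
eef_pos: [567.8, -166.1, 340.7]
tcp_rot: [3.141, -0.0, 1.571]
px [[382, 65], [384, 131], [370, 238], [245, 240], [239, 68]]
strip rect ((619.04150390625, -144.2938232421875), (211.27894592285156, 260.7839050292969), 0.20976582169532776)
[[ 512.9  -14.3]
 [ 513.9 -275.1]
 [ 725.2 -274.3]
 [ 724.2  -13.5]] z 50.04579560377647
far slope -0.016647402 pt 724.0462 -100.04978 spread [-7.2  6.2] 1562
right slope -0.00079651334 pt 593.5464 -280.91833 spread [-5.5  5.2] 823
small pallet xy [-71.5  41.9] diam 45.473419189453125 z [76.9 79.1 80.7] n 318
mA pallet xy [-12.  -68.6] diam 56.42557907104492 z [80.6 82.7 84.2] n 351
mB pallet xy [-10.2   2. ] diam 56.10906219482422 z [80.9 83.1 84.5] n 383
mC pallet xy [-4.3 90.3] diam 55.09986114501953 z [81.3 83.  84.6] n 229
lA pallet xy [ 60.  -34.6] diam 67.60700988769531 z [84.8 87.  88.5] n 471
lB pallet xy [60.  41.9] diam 68.06978607177734 z [84.5 87.2 88.7] n 547
```

View pics/fin.png

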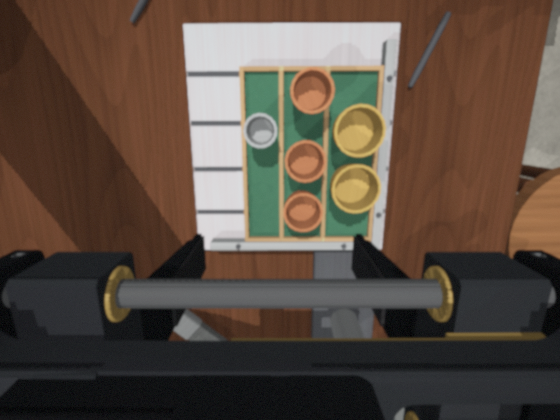

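Run:
```python
from h import *
np.set_printoptions(precision=1,suppress=True)
ci,p,d=shot("wrist"); P=cloud(ci,d); c=np.array([614.8,-144.5])
a=np.array([-8,90])
for i in range(4):
    m=(P[...,2]>78)&(P[...,2]<90)&(np.hypot(P[...,0]-c[0]-a[0],P[...,1]-c[1]-a[1])<34); m[250:]=0
    X=P[m]; ct,r=cv2.minEnclosingCircle(X[:,:2].astype(np.float32)); a=np.array(ct)-c
print(a,2*r,len(X))
w=X[:,:2]-X[:,:2].mean(0); k=np.linalg.lstsq(np.c_[w,np.ones(len(w))],X[:,2],rcond=None)[0]; print("tilt",k[:2])
print("world",ct); plan([ct[0]-2,ct[1]-40,250],np.pi/2)
```

```text
[-3.7 92.4] 56.505653381347656 485
tilt [-0. -0.]
world (611.1286010742188, -52.11272430419922)
shift [73.6 41.7 89. ] turn 0.001 rows 3.0 t 47.4
```

The picture shows all six cups upright in their own lanes: silver at (261,130), copper at (312,92), (305,160) and (303,212), brass at (359,130) and (356,188). The pallet edges are where they were after the push. One medium got nudged to pallet (-4, 92) mm, which is still in tolerance, with no tilt.

```bash
python3 -c "
from cell import env
print(env.job_done())"
```

```text
the job is handed in; nothing more can be done
None
```

I handed the job in at about 47 s (`job_done` printed no verdict): the pallet is flush in the fence corner, and all six cups present (two large, three medium, one small) stand upright in their lanes by the last wrist picture; one medium was nudged about 20 mm along its lane but measured within tolerance.

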